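# Close up the packed shoebox

### The arm

A 7-joint arm with a two-finger parallel gripper is mounted at the origin on the work surface. World frame = base frame: x ahead of the robot, y to its left, z up, the work surface at z = 0. Lengths are in m, angles in rad, forces in N, time in s.
With the tool pointing down it reaches from about 0.4 to 0.85 m from the base axis. Payload 4.5 kg.
Tool frame: the origin (TCP) lies where the fingers leave the gripper's body, on its centre line; the fingertips stand 64 mm ahead of it and the grasp point (between the pads) lies 45 mm ahead of it; z points along the fingers, y is the direction in which the jaws open and shut (so a half turn about z gives the same grasp; the last joint's range is limited). The gripper opens to 88 mm and grips with 3 to 60 N. Pads are 18 mm wide; open, the fingers measure 123 mm over their backs; the gripper's body (75 mm by 187 mm) begins 45 mm behind the grasp point.
Start: joints at [-1.304, 0.689, -0.195, 1.565, 0.157, 0.902, -0.215], TCP at [0.144, 0.608, 0.303] pointing down, gripper open.
Joint ranges: [-3.01, 3.01], [-0.46, 2.08], [-1.47, 1.51], [0.13, 2.56], [-1, 4.14], [0.04, 2.09], [-2.66, 2.66]. Speed limits (rad/s): [2.57, 2.57, 3.14, 3.14, 3.14, 3.14, 3.14].

### API

Orientations are given as a unit quaternion [x, y, z, w].
In Python, from plant import monitor, snapshot, workorder, finder gives the robot as it stands.
- The arm moves only by the tool carry_out, never from a script. Its argument "motion" is one flat list of numbers, 6 for each row, row after row: the shift along the tool's x, y, z in cm, then the turn, a rotation vector about the tool's x, y, z in rad. In form: [x, y, z, rx, ry, rz, x, y, z, rx, ry, rz, ...]. A call has 1 to 8 rows; each row shifts and turns the commanded pose from where the row before left it, along the tool's axes as they then stand; what a row does not reach is not made up. A row lasts 1/8 s, in which the tool goes at most 62.5 mm and 10.7 degrees, less where a joint would pass 70% of its speed; a pose out of reach is approached as far as the arm can. A call with a gripper value outside its range is refused whole. "hand" is the finger opening in cm, from 0 to 8.81, set as the call begins (left out, the last holds). The fingers move at their own pace and stop on an object; "grip_force" is the grip in N (left out, the last holds). Time passes only in rows, so rows that do not move let the fingers close. It gives the time, the measured TCP pose, the force and the opening at its end, in the units of the state.
- monitor.get_state(): the state, without advancing time (a new reading comes with each control period).
- snapshot(name): name is "side" or "top" or "wrist"; returns a dict with "frame" (384x512x3 uint8, red, green, blue), "range_z" (384x512 float32, m along the optical axis (not along the pixel's ray), 0 where there is no reading), "fx", "fy", "cx", "cy" (pixels), "rvec" (rotation vector, rad) and "tvec" (3), from world to camera coordinates, as OpenCV has them; the wrist camera has in their place "hand_eye" (4x4, takes a point from camera to tool coordinates, whose origin is the TCP and whose axes are the flange's). Camera axes: x right, y down, z forward; pixel columns grow to the right and rows downward; lengths in m; the calibration is good to about 2 mm. A picture is of the moment at which its call begins: read the wrist's pose just before it.
- workorder.finish_job(): hands the job in, once; it reports no verdict.
Trained networks look in a picture, given as the dict that the camera call returned (one of the last four; its "shot" number tells which), for a name from the list of things; names that differ only in an ending like _2 or _b are one class to them, and where a whole thing is asked for, a point or a joint stands for the part that bears it (a point fixed in the world has none). Each returns a list of dicts, best first, with "p" (0 to 1); they miss things now and then, are a little off and sometimes report something else, mostly with a low value. They report only what shows in the picture. A call takes as long as a camera call. They do not tell look-alikes from the thing itself.
- finder.masks_of(picture, thing): "pixels" (384x512 bool, what is visible of it) and "extent" ([left, top, right, bottom] in pixels, round what is visible of it).
The state is a dict: "clock": time; "q": joint angles; "qd": joint speeds; "joint_torque": joint torques, N m; "tool_pos": TCP position; "eef_rot": TCP orientation; "contact_force": force on the tool from outside, world axes, zero at the start; "moment": the same for the moment, N m; "opening": opening from 0.0 (shut) to 1.0 (fully open).
Only numpy, scipy, OpenCV 4.12 (cv2) and the standard library are available. Lean on these libraries where they do the work, as an engineer would, in place of code of your own. Each camera call takes 0.05 s, during which the arm holds its last target. There are 200 camera calls.

### The job

Close the shoebox that has the shoes in it, using only your fingertips and grasping nothing: gently push its tray fully home, then swing its white flap over and down until it lies flat against the front. Leave the empty shoebox just as it is, and do not lift or shift the jar, the bottle or the loose shoe.

Things in the scene. Friction and masses are not known exactly. Their poses are not given: they have to be found in the camera images.
- box_full: The box to close: brown drawer-style shoebox, 300 deep x 190 wide x 120 high, fixed to the bench. Origin: middle of the front's lower edge; x points from the front into the box (away from the robot at yaw 0), z up. Its tray slides out of the front along -x; a white flap is hinged along the front's top edge. Two tan-and-white shoes lie in its tray.
- tray_full (a joint): Slide of the full box's tray, m: 0 = fully home (tray front flush with the box front), grows as it comes out along the box's -x (starts 0.06 to 0.10). It stays where it is left and takes about 2 N to slide; a hard stop at 0. Tray front: 104 high, top edge 110 above the bench. 
- tray_full_pull (a point): Middle of the front face of the blue finger block on the full box's tray: 100 wide (box y), standing 32 out from the tray front, 20 high (45 to 65 above the bench). Same axes as the box. With the tray home it stays 32 in front of the box front.
- flap_full (a joint): Angle of the full box's flap, rad: 0 = hanging down flat over the upper part of the box front (hard stop), 1.57 = sticking out level towards -x, 3.14 = straight up, above that it leans back over the box roof (limit 3.9; starts 3.15 to 3.6). White panel 45 long x 190 wide x 4 thick; a stiff light hinge: it stays where it is left and under 1 N at the edge turns it. 
- flap_full_hinge (a point): Middle of the full box's flap hinge line, 118 above the bench, 2 in front of the box front; the hinge axis is the box's y.
- flap_full_edge (a point): Middle of the free edge of the full box's flap (45 from the hinge line).
- box_empty: The box to leave alone: the same brown drawer-style shoebox, 300 deep x 190 wide x 120 high, fixed to the bench. Origin: middle of the front's lower edge; x points from the front into the box (away from the robot at yaw 0), z up. Its tray slides out of the front along -x; a white flap is hinged along the front's top edge. Its tray is empty.
- tray_empty (a joint): Slide of the empty box's tray, m: 0 = fully home (tray front flush with the box front), grows as it comes out along the box's -x (starts 0.06 to 0.10). It stays where it is left and takes about 2 N to slide; a hard stop at 0. Tray front: 104 high, top edge 110 above the bench. 
- tray_empty_pull (a point): Middle of the front face of the blue finger block on the empty box's tray: 100 wide (box y), standing 32 out from the tray front, 20 high (45 to 65 above the bench). Same axes as the box. With the tray home it stays 32 in front of the box front.
- flap_empty (a joint): Angle of the empty box's flap, rad: 0 = hanging down flat over the upper part of the box front (hard stop), 1.57 = sticking out level towards -x, 3.14 = straight up, above that it leans back over the box roof (limit 3.9; starts 3.15 to 3.6). White panel 45 long x 190 wide x 4 thick; a stiff light hinge: it stays where it is left and under 1 N at the edge turns it. 
- flap_empty_edge (a point): Middle of the free edge of the empty box's flap (45 from the hinge line).
- cream: Loose jar of shoe cream, 60 across x 60 high, terracotta with black cap, standing between the two open trays; origin: centre of its underside.
- sample: Loose tan-and-white trainer, 250 long x 78 wide x 85 high, on the bench at the right; origin: centre of its underside, toe to its -x.
- cleaner: Loose white bottle with blue cap, 60 across x 150 high, on the bench at the left; origin: centre of its underside.
There are look-alikes about, which are no part of the job. Several things look just like the cleaner: the one meant starts nearest to the robot's base.

How it is judged:
On the way, in this order (a step that is already met when the one before it is completed fails the run):
1. the full box's tray is pushed home (value of joint tray_full below 0.005 m), for 0.2 s.
2. then its flap is swung down against the front (value of joint flap_full below 0.12 rad), for 0.2 s.
At the end, for the whole second after the job is handed in: The full box's tray is within 5 mm of home and its flap within 0.12 rad of flat against the front; the empty box's tray and flap are within 10 mm of where they were, and jar, bottle and loose shoe stand at rest within 15 mm of where they were (value of joint tray_full below 0.005 m and value of joint flap_full below 0.12 rad and distance of each of tray_empty_pull, flap_empty_edge from where it was at the start of the episode below 0.01 m and distance of each of cream, sample, cleaner from where it was at the start of the episode below 0.015 m and linear speed of each of cream, sample, cleaner below 0.02 m/s); the robot touches nothing.
It fails at once if the flap comes down before the tray is in (value of joint flap_full below 1.2 rad and value of joint tray_full above 0.02 m).
It fails at once if the empty box's tray or flap is moved by over 10 mm (distance of any of tray_empty_pull, flap_empty_edge from where it was at the start of the episode above 0.01 m).
It fails at once if the jar, bottle or loose shoe is lifted or shifted by over 15 mm (distance of any of cream, sample, cleaner from where it was at the start of the episode above 0.015 m).
It fails at once if the tray, flap or box is shoved or squeezed with over 40 N (contact force between the fingers and box_full above 40 N).
It also fails if it takes over 54 s, if anything falls off the work surface, if the arm or the gripper's body presses on something with over 40 N, if the wrist force passes 120 N, or if a joint passes its speed limit or range.

## Working session

There is one attempt and no reset: what is moved stays moved. The work goes in short steps, Python scripts to look and compute and a tool call to move; the robot and the scene stay as the last step left them, time stands still between calls to the robot, and variables do not carry over. Pictures are saved under pics/ and viewed, about 8 in all and at most 12, crops included, and the job is handed in when it is done.

Besides the shell and the picture viewer there is one more tool, called after ">>>" as name(argument=value, ...) on one line, values as JSON. carry_out: Moves the arm, as the interface text tells. Its arguments: {"type":"object","properties":{"motion":{"type":"array"},"hand":{"type":"number"},"grip_force":{"type":"number"}},"required":["motion"]}

```bash
mkdir -p pics; ls
cat > h.py <<'E'
import numpy as np, cv2
from scipy.spatial.transform import Rotation as R
from plant import monitor, snapshot, workorder, finder
def world(p):
    v,u=np.mgrid[0:384,0:512]; z=p["range_z"]
    c=np.stack([(u-p["cx"])/p["fx"]*z,(v-p["cy"])/p["fy"]*z,z],-1)
    if "rvec" in p:
        Rm=cv2.Rodrigues(np.array(p["rvec"],float))[0]; t=np.array(p["tvec"],float).ravel()
        w=(c-t)@Rm
    else:
        H=np.array(p["hand_eye"]); s=p["st"]
        w=(c@H[:3,:3].T+H[:3,3])@R.from_quat(s["eef_rot"]).as_matrix().T+np.array(s["tool_pos"])
    w[z<=0]=np.nan
    return w
def shot(n):
    s=monitor.get_state(); p=snapshot(n); p["st"]=s; return p
def save(p,n): cv2.imwrite(f"pics/{n}.png",cv2.cvtColor(p["frame"],cv2.COLOR_RGB2BGR))
E
python3 - <<'E'
from h import *
s=monitor.get_state(); print({k:np.round(v,3) for k,v in s.items()})
P={n:shot(n) for n in("top","side")}
cv2.imwrite("pics/a.png",cv2.cvtColor(np.hstack([P[n]["frame"] for n in P]),cv2.COLOR_RGB2BGR)[:, :]) 
im=cv2.imread("pics/a.png"); cv2.imwrite("pics/a.png",np.vstack([im[:,:512],im[:,512:]])[:,:] if 0 else cv2.resize(im,(800,300)))
for n in P:
    save(P[n],n); np.save(n+"_w.npy",world(P[n]))
    w=world(P[n])
    for t in("box_full","tray_full_pull","flap_full","box_empty","tray_empty_pull","flap_empty","cream","sample","cleaner"):
        for m in finder.masks_of(P[n],t)[:3]:
            q=w[m["pixels"]]; q=q[~np.isnan(q[:,0])]
            print(n,t,round(m["p"],2),m["extent"],len(q),np.round(np.percentile(q,[3,50,97],axis=0),3).tolist() if len(q) else "")
E
```

```text
pics
{'clock': np.float64(0.0), 'q': array([-1.304,  0.69 , -0.195,  1.566,  0.157,  0.902, -0.215]), 'qd': array([ 0.001,  0.001, -0.   , -0.001, -0.001,  0.   , -0.   ]), 'joint_torque': array([-0.0000e+00, -5.2756e+01, -1.2670e+00, -1.5343e+01, -5.3000e-02,
        6.0000e-03,  0.0000e+00]), 'tool_pos': array([0.144, 0.608, 0.302]), 'eef_rot': array([ 0.116,  0.993, -0.001, -0.   ]), 'contact_force': array([-0.91 ,  0.076,  0.282]), 'moment': array([-0.008, -0.034, -0.021]), 'opening': np.float64(1.0)}
top box_full 0.65 [298.8, 89.1, 365.2, 217.2] 7273 [[0.533, -0.265, 0.018], [0.718, -0.16, 0.118], [0.915, -0.054, 0.145]]
top tray_full_pull 0.73 [308.1, 175.5, 365.3, 213.1] 1949 [[0.517, -0.273, 0.009], [0.583, -0.191, 0.063], [0.641, -0.098, 0.109]]
top flap_full 0.78 [307.1, 168.1, 366.0, 180.1] 541 [[0.619, -0.263, 0.117], [0.638, -0.178, 0.139], [0.654, -0.09, 0.16]]
top box_empty 0.6 [193.5, 76.7, 269.4, 202.2] 6757 [[0.539, 0.089, 0.007], [0.717, 0.19, 0.119], [0.909, 0.288, 0.139]]
top tray_empty_pull 0.67 [189.9, 160.0, 247.3, 200.4] 1642 [[0.521, 0.121, 0.005], [0.589, 0
[... 1419 characters left out ...]
.7, 144.7, 266.9, 181.9] 193 [[0.612, 0.112, 0.116], [0.622, 0.193, 0.14], [0.631, 0.289, 0.162]]
side cream 0.48 [231.7, 217.5, 246.6, 241.0] 226 [[0.417, -0.03, 0.009], [0.439, -0.015, 0.052], [0.464, 0.017, 0.062]]
side sample 0.81 [275.0, 303.6, 336.7, 374.1] 1860 [[0.378, -0.529, 0.014], [0.476, -0.478, 0.06], [0.587, -0.422, 0.085]]
side cleaner 0.88 [222.9, 128.8, 235.8, 157.8] 313 [[0.553, 0.407, 0.001], [0.575, 0.42, 0.081], [0.603, 0.447, 0.15]]
side cleaner 0.74 [183.1, 122.6, 199.2, 149.1] 311 [[0.407, 0.535, 0.005], [0.431, 0.546, 0.081], [0.459, 0.576, 0.148]]
side cleaner 0.62 [201.2, 133.6, 212.5, 164.5] 313 [[0.438, 0.406, 0.007], [0.462, 0.418, 0.076], [0.49, 0.441, 0.147]]
```

Run:
```python
from h import *
a=cv2.imread("pics/top.png")[60:300,80:400]; b=cv2.imread("pics/side.png")[100:340,180:420]
cv2.imwrite("pics/b.png",np.hstack([cv2.resize(a,(457,343)),cv2.resize(b,(343,343))]))
```

```text
(no output)
```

View pics/b.png

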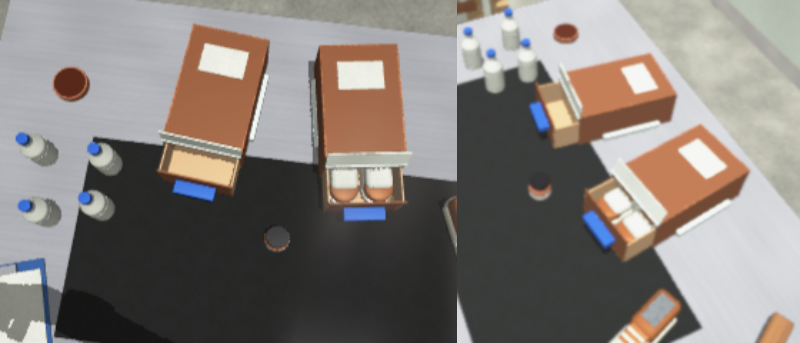

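Run:
```python
from h import *
# box pose from roof: points z 0.116..0.124, y<0, x>0.6
for n in("top","side"):
    w=np.load(n+"_w.npy").reshape(-1,3); w=w[~np.isnan(w[:,0])]
    q=w[(abs(w[:,2]-.12)<.004)&(w[:,1]<0)&(w[:,1]>-.35)&(w[:,0]>.6)&(w[:,0]<1)]
    print(n,len(q),q[:,:2].min(0),q[:,:2].max(0),cv2.minAreaRect(q[:,:2].astype(np.float32)))
    f=cv2.cvtColor(cv2.imread(f"pics/{n}.png"),cv2.COLOR_BGR2HSV).reshape(-1,3)
    w=np.load(n+"_w.npy").reshape(-1,3)
    m=(f[:,0]>95)&(f[:,0]<130)&(f[:,1]>110)&(w[:,1]<0)&(w[:,1]>-.35)&(w[:,2]>.03)&(w[:,2]<.08)&(w[:,0]>.4)&(w[:,0]<.7)
    q=w[m]; print("blue",len(q),cv2.minAreaRect(q[:,:2].astype(np.float32)) if len(q) else 0, np.round(np.percentile(q,[2,50,98],axis=0),3).tolist())
```

```text
top 4047 [ 0.61386289 -0.27388913] [ 0.94018145 -0.04447055] ((0.7782352566719055, -0.15825942158699036), (0.305829256772995, 0.1910916566848755), 8.633440971374512)
blue 285 ((0.5280070304870605, -0.19672603905200958), (0.03207189589738846, 0.09814930707216263), 7.147822856903076) [[0.509, -0.243, 0.059], [0.528, -0.195, 0.064], [0.546, -0.149, 0.07]]
side 2545 [ 0.61365928 -0.2766742 ] [ 0.93848422 -0.04582559] ((0.7757063508033752, -0.16098812222480774), (0.3074193596839905, 0.1921691745519638), 8.386853218078613)
blue 278 ((0.5242548584938049, -0.19090723991394043), (0.03399259224534035, 0.11678188294172287), 7.222877025604248) [[0.505, -0.248, 0.046], [0.523, -0.202, 0.062], [0.545, -0.152, 0.068]]
```

The full box is the right-hand one: shoes are visible in its tray, the blue block is at about (365,214) in the crop, and the flap is nearly upright. Its front centre is at about (0.628, -0.182), with a yaw of about 8.5° and the tray about 87 mm out. Now I'll close the fingers and travel over.

>>> carry_out(motion=[-5,-3.6,-0.3,0,0,0,-5,-3.6,-0.3,0,0,0,-5,-3.6,-0.3,0,0,0,-5,-3.6,-0.3,0,0,0,-5,-3.6,-0.3,0,0,0,-5,-3.6,-0.3,0,0,0,-5,-3.6,-0.3,0,0,0,-5,-3.6,-0.3,0,0,0], hand=0, grip_force=10)

```text
clock: 2.0
tool_pos: [0.4682, 0.2341, 0.3271]
eef_rot: [0.116, 0.993, 0.0, 0.0]
contact_force: [0.4, 0.5, -0.7]
opening: 0.118
```

```bash
cat >> h.py <<'E'
YAW=np.deg2rad(8.4); O=np.array([.628,-.182])
def B(x,y,z):  # box -> world
    c,s=np.cos(YAW),np.sin(YAW); return np.array([O[0]+c*x-s*y,O[1]+s*x+c*y,z])
def tip(s=None):
    s=s or monitor.get_state(); t=np.array(s["tool_pos"])+R.from_quat(s["eef_rot"]).apply([0,0,.064])
    c,si=np.cos(YAW),np.sin(YAW); d=t[:2]-O; return np.array([c*d[0]+si*d[1],-si*d[0]+c*d[1],t[2]])
def Rt(tilt): # x back, y = box y, z down, tilted forward
    return R.from_euler("z",YAW)*R.from_matrix([[-1,0,0],[0,1,0],[0,0,-1]])*R.from_rotvec([0,-tilt,0])
def rel(bx,by,bz,tilt):
    "total tip-target move: shift in present tool axes (cm), then turn; TCP shift with turn applied last"
    s=monitor.get_state(); r=R.from_quat(s["eef_rot"]); T=Rt(tilt)
    tcp=B(bx,by,bz)-T.apply([0,0,.064])
    d=r.inv().apply(tcp-np.array(s["tool_pos"]))*100; rv=(r.inv()*T).as_rotvec()
    print("shift cm",d.round(2),"turn",rv.round(3),"tip(box mm)",(tip(s)*1e3).round(1),"F",np.round(s["contact_force"],1),"q",np.round(s["q"],2),"t",round(s["clock"],2),"open",round(s["opening"],2))
E
python3 -c "
from h import *
rel(-.16,0,.2,.35)"
```

```text
shift cm [ -8.24 -43.55   6.67] turn [-0.066 -0.345 -0.375] tip(box mm) [-97.2 435.  263.1] F [ 0.4  0.5 -0.7] q [-0.39  0.53 -0.25  1.84  0.18  0.8   0.6 ] t 2.0 open 0.12
```

>>> carry_out(motion=[-1,-5.4,0,0,0,0,-1,-5.4,0,0,0,0,-1,-5.4,0,0,0,0,-1,-5.4,0,0,0,0,-1,-5.4,0,0,0,0,-1,-5.4,0,0,0,0,-1,-5.4,0,0,0,0,-1,-5.4,0,0,0,0])

```text
clock: 3.0
tool_pos: [0.4451, -0.205, 0.327]
eef_rot: [0.116, 0.993, 0.0, 0.0]
contact_force: [0.8, -0.7, 0.6]
opening: 0.004
```

>>> carry_out(motion=[0,0,0.8,-0.022,-0.115,-0.125,0,0,0.8,-0.022,-0.115,-0.125,0,0,0.8,-0.022,-0.115,-0.125,0,0,0,0,0,0])

```text
clock: 3.5
tool_pos: [0.4459, -0.2038, 0.3021]
eef_rot: [-0.07, 0.983, 0.013, 0.171]
contact_force: [0.4, 0.3, 0.1]
opening: 0.002
```

```bash
python3 -c "
from h import *
rel(-.16,0,.2,.35)
p=shot('wrist');save(p,'w1')
w=world(p); np.save('w1.npy',w)"
```

```text
shift cm [ 1.28 -0.51  4.  ] turn [ 0.001 -0.004 -0.005] tip(box mm) [-161.7    5.1  241.9] F [0.4 0.3 0.1] q [ 0.77  0.49 -0.49  2.16  0.26  0.24  1.83] t 3.5 open 0.0
```

View pics/w1.png

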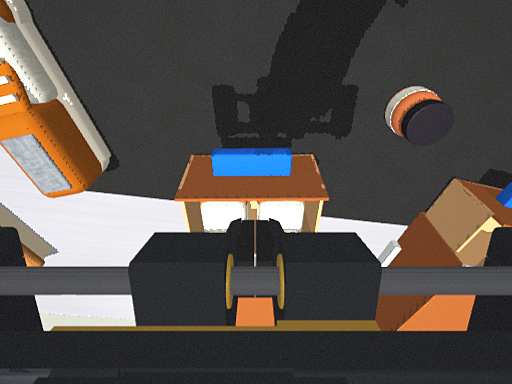

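The wrist view shows the full tray square to the tool, with the blue block at columns 213–291 and rows 148–176, and the jar clear at the right. I'll measure the block from this shot.

```bash
python3 -c "
from h import *
w=np.load('w1.npy'); f=cv2.cvtColor(cv2.imread('pics/w1.png'),cv2.COLOR_BGR2HSV)
m=(f[...,0]>95)&(f[...,0]<130)&(f[...,1]>110)&(w[...,2]>.03)&(w[...,2]<.08); m[:, :200]=0; m[:,300:]=0
q=w[m]; c,s=np.cos(YAW),np.sin(YAW); d=q[:,:2]-O
b=np.c_[d@[c,s],d@[-s,c],q[:,2]]; print(len(b),np.percentile(b,[2,25,50,75,98],axis=0).round(4))
ff=b[(b[:,2]<.058)&(b[:,2]>.048)]; print('front face fit slope,x0',np.polyfit(ff[:,1],ff[:,0],1))
rel(-.15,0,.056,.35)"
```

```text
2136 [[-0.1175 -0.0464  0.0507]
 [-0.1161 -0.0238  0.0645]
 [-0.1072  0.0007  0.0656]
 [-0.0974  0.0257  0.0662]
 [-0.0879  0.0482  0.067 ]]
front face fit slope,x0 [-0.00289444 -0.11701287]
shift cm [ 5.41 -0.53 17.9 ] turn [-0.    -0.003 -0.004] tip(box mm) [-160.1    5.1  242.6] F [-0.7 -0.5  1. ] q [ 0.77  0.49 -0.49  2.16  0.26  0.24  1.83] t 3.55 open 0.01
```

>>> carry_out(motion=[1.1,-0.1,3.6,0,0,0,1.1,-0.1,3.6,0,0,0,1.1,-0.1,3.6,0,0,0,1.1,-0.1,3.6,0,0,0,1.1,-0.1,3.5,0,0,0,0,0,0,0,0,0])

```text
clock: 4.3
tool_pos: [0.4418, -0.2065, 0.2007]
eef_rot: [-0.076, 0.987, 0.017, 0.141]
contact_force: [-0.9, 0.2, 0.7]
opening: 0.005
```

```bash
python3 -c "
from h import *
rel(-.07,0,.056,.35)"
```

```text
shift cm [-6.83 -0.48 10.8 ] turn [ 0.014 -0.066  0.005] tip(box mm) [-169.8    3.9  139.2] F [-0.9  0.2  0.7] q [ 0.75  0.71 -0.51  2.23  1.4   0.17  0.74] t 4.3 open 0.0
```

>>> carry_out(motion=[0,0,0,0.01,0.1,0,0,0,0,0,0.09,0,0,0,0,0,0,0])

```text
clock: 4.68
tool_pos: [0.444, -0.2088, 0.2018]
eef_rot: [-0.075, 0.995, 0.004, 0.071]
contact_force: [0.7, -0.7, -0.1]
opening: 0.009
```

```bash
python3 -c "
from h import *
rel(-.15,0,.056,.1)"
```

```text
shift cm [-1.76 -0.02  8.55] turn [-0.003  0.042  0.004] tip(box mm) [-176.9    0.2  138.5] F [ 0.7 -0.7 -0.1] q [ 0.77  0.73 -0.62  2.13  0.98  0.41  1.11] t 4.67 open 0.01
```

>>> carry_out(motion=[-0.6,0,2.9,0,0.04,0,-0.6,0,2.8,0,0,0,-0.6,0,2.8,0,0,0,0,0,0,0,0,0])

```text
clock: 5.18
tool_pos: [0.4686, -0.2051, 0.1175]
eef_rot: [-0.076, 0.996, 0.002, 0.048]
contact_force: [1.0, 0.4, -0.7]
opening: 0.003
```

```bash
python3 -c "
from h import *
rel(-.05,0,.056,.1)"
```

```text
shift cm [-10.44  -0.1    0.79] turn [-0.003 -0.003  0.006] tip(box mm) [-154.9    0.3   53.8] F [ 1.   0.4 -0.7] q [ 0.61  0.88 -0.43  2.09  1.17  0.31  0.92] t 5.17 open 0.0
```

>>> carry_out(motion=[-1,0,0.05,0,0,0,-1,0,0.08,0,0,0,-0.8,0,0.08,0,0,0,-0.8,0,0.08,0,0,0,-0.8,0,0.08,0,0,0,-0.8,0,0.08,0,0,0])

```text
clock: 5.92
tool_pos: [0.5205, -0.198, 0.1188]
eef_rot: [-0.075, 0.996, 0.002, 0.049]
contact_force: [-1.2, -0.9, 1.8]
opening: 0.005
```

```bash
python3 -c "
from h import *
rel(-.041,0,.056,.1)"
```

```text
shift cm [-6.11 -0.01  0.5 ] turn [-0.003 -0.003  0.004] tip(box mm) [-102.4   -0.3   55.1] F [-1.2 -0.9  1.8] q [ 0.62  0.92 -0.54  1.96  1.03  0.45  1.04] t 5.92 open 0.01
```

>>> carry_out(motion=[-0.8,0,0.07,0,0,0,-0.8,0,0.07,0,0,0,-0.8,0,0.07,0,0,0,-0.8,0,0.07,0,0,0,-0.8,0,0.07,0,0,0,-0.6,0,0.05,0,0,0,-0.4,0,0.03,0,0,0,-0.3,0,0.02,0,0,0])

```text
clock: 6.92
tool_pos: [0.5729, -0.1896, 0.1195]
eef_rot: [-0.075, 0.996, 0.002, 0.049]
contact_force: [-1.6, -0.1, -0.7]
opening: 0.003
```

```bash
python3 -c "
from h import *
rel(-.041,0,.056,.1)"
```

```text
shift cm [-0.82 -0.06  0.06] turn [-0.003 -0.002  0.005] tip(box mm) [-49.4   0.4  55.8] F [-1.6 -0.1 -0.7] q [ 0.6   0.97 -0.6   1.81  0.95  0.56  1.12] t 6.92 open 0.0
```

Next come small steps to the hard stop, reading the force after each one.

>>> carry_out(motion=[-0.2,0,0.02,0,0,0,-0.2,0,0.02,0,0,0,0,0,0,0,0,0])

```text
clock: 7.3
tool_pos: [0.5771, -0.1889, 0.1196]
eef_rot: [-0.075, 0.996, 0.002, 0.049]
contact_force: [-0.7, 0.7, -0.2]
opening: 0.004
```

>>> carry_out(motion=[-0.15,0,0.01,0,0,0,-0.15,0,0.01,0,0,0,0,0,0,0,0,0])

```text
clock: 7.68
tool_pos: [0.58, -0.1885, 0.1197]
eef_rot: [-0.075, 0.996, 0.002, 0.049]
contact_force: [-0.6, -0.3, -1.3]
opening: 0.008
```

>>> carry_out(motion=[-0.1,0,0.01,0,0,0,0,0,0,0,0,0])

```text
clock: 7.92
tool_pos: [0.581, -0.1884, 0.1197]
eef_rot: [-0.075, 0.996, 0.002, 0.049]
contact_force: [-1.6, 0.3, -0.4]
opening: 0.005
```

```bash
python3 -c "
from h import *
rel(-.041,0,.056,.1)"
```

```text
shift cm [-0.01 -0.05  0.  ] turn [-0.003 -0.002  0.005] tip(box mm) [-41.2   0.3  56. ] F [-1.6  0.3 -0.4] q [ 0.59  0.97 -0.61  1.79  0.94  0.58  1.14] t 7.92 open 0.0
```

>>> carry_out(motion=[-0.1,0,0.01,0,0,0,-0.1,0,0.01,0,0,0,0,0,0,0,0,0])

```text
clock: 8.3
tool_pos: [0.583, -0.1881, 0.1197]
eef_rot: [-0.075, 0.996, 0.002, 0.049]
contact_force: [-1.0, 0.3, -0.5]
opening: 0.004
```

>>> carry_out(motion=[-0.1,0,0.01,0,0,0,0,0,0,0,0,0])

```text
clock: 8.55
tool_pos: [0.5835, -0.1881, 0.1196]
eef_rot: [-0.075, 0.996, 0.002, 0.049]
contact_force: [-2.3, 0.4, 1.0]
opening: 0.006
```

```bash
python3 -c "
from h import *
rel(-.041,0,.056,.1)
p=shot('side'); save(p,'s2'); w=world(p)
f=cv2.cvtColor(cv2.imread('pics/s2.png'),cv2.COLOR_BGR2HSV)
m=(f[...,0]>95)&(f[...,0]<130)&(f[...,1]>110)&(w[...,2]>.03)&(w[...,2]<.08)&(w[...,1]<0)&(w[...,1]>-.35)&(w[...,0]>.45)
q=w[m]; c,s=np.cos(YAW),np.sin(YAW); d=q[:,:2]-O
b=np.c_[d@[c,s],d@[-s,c],q[:,2]]; print(len(b),np.percentile(b,[2,10,50,90,98],axis=0).round(4))
cv2.imwrite('pics/s2c.png',cv2.resize(cv2.imread('pics/s2.png')[170:300,250:410],(800,650)[:2] if 0 else (736,598),interpolation=cv2.INTER_CUBIC))
"
```

```text
shift cm [ 0.25 -0.05 -0.03] turn [-0.003 -0.003  0.005] tip(box mm) [-38.7   0.3  55.9] F [-2.3  0.4  1. ] q [ 0.59  0.98 -0.61  1.78  0.94  0.59  1.14] t 8.55 open 0.01
21 [[-0.0223 -0.0229  0.0586]
 [-0.0176 -0.022   0.0597]
 [-0.0116 -0.0172  0.065 ]
 [-0.0027 -0.0112  0.0669]
 [ 0.0006 -0.009   0.0687]]
```

View pics/s2c.png

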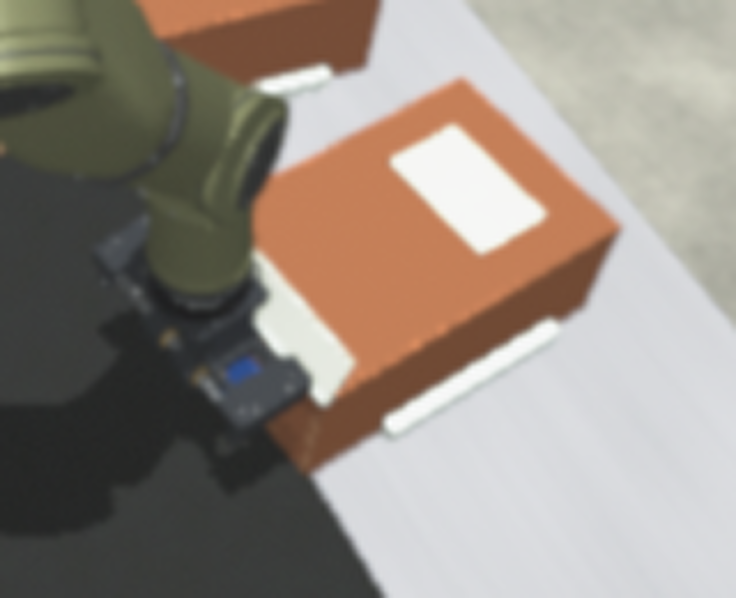

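The side view shows the tray about flush, the flap still up and the gripper just clear of it. The last 1 mm step moved only half as far, so the stop is near.

>>> carry_out(motion=[-0.1,0,0.01,0,0,0,0,0,0,0,0,0])

```text
clock: 8.85
tool_pos: [0.5838, -0.1881, 0.1195]
eef_rot: [-0.075, 0.996, 0.002, 0.048]
contact_force: [-4.3, 0.5, 2.9]
opening: 0.002
```

>>> carry_out(motion=[-0.1,0,0.01,0,0,0,0,0,0,0,0,0])

```text
clock: 9.1
tool_pos: [0.5839, -0.1881, 0.1194]
eef_rot: [-0.075, 0.996, 0.002, 0.047]
contact_force: [-7.3, 0.2, 4.3]
opening: 0.005
```

The force rose to 8 N with no further motion, so the tray is at its hard stop. I'll back off, rise, and look at the flap.

>>> carry_out(motion=[2,0,0,0,0,0,4,0,0,0,0,0,3,0,-4,0,0,0,0,0,-5,0,0,0,0,0,-5,0,0,0,0,0,-4,0,0,0,0,0,0,0,0,0])

```text
clock: 9.98
tool_pos: [0.4821, -0.2038, 0.2933]
eef_rot: [-0.075, 0.996, 0.0, 0.053]
contact_force: [-0.3, -0.1, -0.2]
opening: 0.008
```

Run:
```python
from h import *
rel(.04,0,.23,.1)
c,s=np.cos(YAW),np.sin(YAW)
def bx(w): 
    d=w[...,:2]-O; return np.stack([d@[c,s],d@[-s,c],w[...,2]],-1)
for n in('top','side','wrist'):
    p=shot(n); save(p,n+'3'); w=world(p)
    b=bx(w); hsv=cv2.cvtColor(p['frame'],cv2.COLOR_RGB2HSV); ok=(abs(b[...,1])<.09)
    m=ok&(hsv[...,0]>95)&(hsv[...,0]<130)&(hsv[...,1]>110)&(b[...,2]>.03)&(b[...,2]<.08)&(b[...,0]<.02)&(b[...,0]>-.1)&(abs(b[...,1])<.06)
    if m.any(): print(n,'blue x',np.percentile(b[m][:,0],[2,50,98]).round(4),np.percentile(b[m][:,2],[2,98]).round(3),m.sum())
    m=ok&(hsv[...,1]<60)&(hsv[...,2]>110)&(b[...,2]>.125)&(b[...,2]<.18)&(abs(b[...,0])<.05)
    if m.sum()>5:
        q=b[m]; k=np.polyfit(q[:,2]-.118,q[:,0],1); print(n,'flap',m.sum(),'ymin/max',q[:,1].min().round(3),q[:,1].max().round(3),'zmax',np.percentile(q[:,2],98).round(3),'x',np.percentile(q[:,0],[2,98]).round(3),'fit',k.round(3))
```

```text
shift cm [-18.02  -0.04   1.87] turn [-0.007  0.006  0.004] tip(box mm) [-140.8   -0.7  229.6] F [-0.3 -0.1 -0.2] q [ 0.85  0.65 -0.84  1.93  0.69  0.75  1.35] t 9.97 open 0.01
top blue x [-0.0271 -0.0112  0.0048] [0.06 0.07] 283
top flap 427 ymin/max -0.09 0.09 zmax 0.161 x [0.004 0.022] fit [0.414 0.002]
side blue x [-0.031  -0.0178  0.0011] [0.047 0.067] 200
side flap 402 ymin/max -0.09 0.089 zmax 0.159 x [0.001 0.02 ] fit [0.415 0.   ]
wrist flap 974 ymin/max -0.021 0.02 zmax 0.151 x [0.005 0.015] fit [0.399 0.002]
```

View pics/wrist3.png

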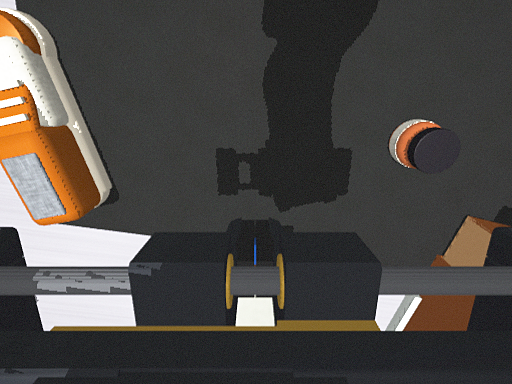

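The tray block's front is at x≈-0.03, which agrees with home, and the wrist view shows the jar and shoe untouched. The flap leans back at about 3.53 rad. I'll go over it and come down behind it.

>>> carry_out(motion=[-4.9,0,0.5,0,0,0,-4.9,0,0.5,0,0,0,-4.9,0,0.5,0,0,0,-4.8,0,0.5,0,0,0,0,0,0,0,0,0])

```text
clock: 10.75
tool_pos: [0.6759, -0.1714, 0.2866]
eef_rot: [-0.076, 0.996, 0.003, 0.049]
contact_force: [-0.3, 0.6, 0.8]
opening: 0.003
```

```bash
python3 -c "
from h import *
rel(.055,0,.138,.1)"
```

```text
shift cm [ 0.86 -0.34  8.45] turn [-0.    -0.002  0.007] tip(box mm) [ 55.2   3.5 222.9] F [-0.3  0.6  0.8] q [ 0.57  0.87 -0.79  1.4   0.67  1.04  1.4 ] t 10.75 open 0.0
```

>>> carry_out(motion=[0.2,-0.1,2.8,0,0,0,0.3,-0.1,2.8,0,0,0,0.3,-0.1,2.8,0,0,0,0,0,0,0,0,0])

```text
clock: 11.25
tool_pos: [0.6715, -0.1777, 0.2011]
eef_rot: [-0.076, 0.996, 0.002, 0.045]
contact_force: [-0.1, 0.1, -0.7]
opening: 0.011
```

```bash
python3 -c "
from h import *
rel(-.021,0,.140,.1)"
```

```text
shift cm [ 7.05  0.25 -0.9 ] turn [-0.002 -0.01   0.005] tip(box mm) [ 49.4  -2.3 137.4] F [-0.1  0.1 -0.7] q [ 0.56  0.96 -0.73  1.48  0.75  0.9   1.33] t 11.25 open 0.01
```

Now I'll pull the flap forward.

>>> carry_out(motion=[1,0,-0.13,0,0,0,1,0,-0.13,0,0,0,1,0.1,-0.13,0,0,0,1,0.1,-0.13,0,0,0,1,0,-0.13,0,0,0,1,0,-0.12,0,0,0,1,0,-0.12,0,0,0,0,0,0,0,0,0])

```text
clock: 12.25
tool_pos: [0.6031, -0.1862, 0.2065]
eef_rot: [-0.075, 0.996, 0.002, 0.048]
contact_force: [0.6, -0.3, -0.5]
opening: 0.004
```

```bash
python3 -c "
from h import *
rel(-.034,0,.120,.1)
p=shot('side'); save(p,'s4')
cv2.imwrite('pics/s4c.png',cv2.resize(cv2.imread('pics/s4.png')[190:300,250:350],(545,600),interpolation=cv2.INTER_CUBIC))"
```

```text
shift cm [1.72 0.06 2.13] turn [-0.003 -0.004  0.004] tip(box mm) [-19.1  -0.7 142.8] F [ 0.6 -0.3 -0.5] q [ 0.63  0.88 -0.73  1.69  0.78  0.78  1.27] t 12.25 open 0.0
```

View pics/s4c.png

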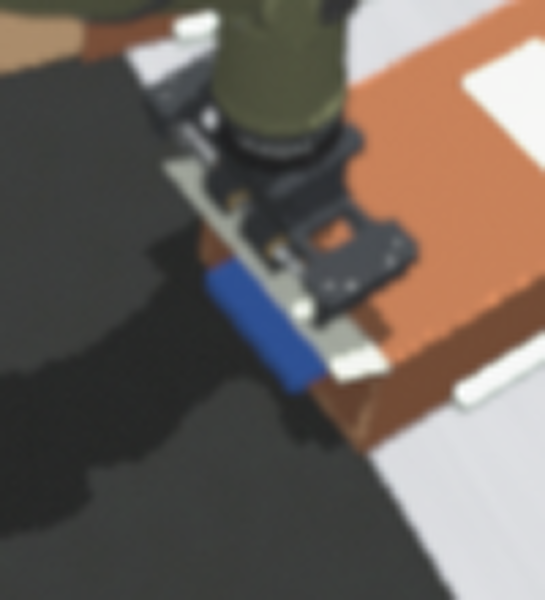

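The flap now sticks out forward past vertical, lit along its edge around (270,250), with the fingers behind it. I'll follow the arc down.

>>> carry_out(motion=[0.6,0,0.4,0,0,0,0.6,0,0.6,0,0,0,0.5,0,0.6,0,0,0,0,0,0.6,0,0,0,0,0,0.6,0,0,0,-0.1,0,0.6,0,0,0,0,0,0,0,0,0])

```text
clock: 13.18
tool_pos: [0.5919, -0.1876, 0.1708]
eef_rot: [-0.075, 0.996, 0.002, 0.049]
contact_force: [-0.9, -0.5, 0.6]
opening: 0.003
```

```bash
python3 -c "
from h import *
rel(-.010,0,.085,.1)"
```

```text
shift cm [-1.78  0.02  2.4 ] turn [-0.003 -0.002  0.005] tip(box mm) [-30.2  -0.4 107.1] F [-0.9 -0.5  0.6] q [ 0.62  0.92 -0.68  1.74  0.84  0.69  1.22] t 13.18 open 0.0
```

>>> carry_out(motion=[-0.2,0,0.6,0,0,0,-0.3,0,0.6,0,0,0,-0.4,0,0.5,0,0,0,-0.3,0,0.4,0,0,0,-0.3,0,0.3,0,0,0,-0.2,0,0.02,0,0,0,0,0,0,0,0,0])

```text
clock: 14.05
tool_pos: [0.6096, -0.1851, 0.1484]
eef_rot: [-0.075, 0.996, 0.002, 0.047]
contact_force: [-3.7, -0.2, 0.6]
opening: 0.004
```

>>> carry_out(motion=[-0.15,0,0.01,0,0,0,0,0,0,0,0,0])

```text
clock: 14.3
tool_pos: [0.61, -0.185, 0.1484]
eef_rot: [-0.075, 0.996, 0.002, 0.046]
contact_force: [-7.1, -0.2, 2.0]
opening: 0.006
```

>>> carry_out(motion=[-0.1,0,0.01,0,0,0,0,0,0,0,0,0])

```text
clock: 14.55
tool_pos: [0.6101, -0.185, 0.1484]
eef_rot: [-0.075, 0.996, 0.001, 0.045]
contact_force: [-9.1, 0.7, 4.8]
opening: 0.003
```

```bash
python3 -c "
from h import *
rel(-.010,0,.085,.1)"
```

```text
shift cm [-0.17  0.03 -0.02] turn [-0.004 -0.01   0.004] tip(box mm) [-12.3  -0.6  84.6] F [-9.1  0.7  4.8] q [ 0.59  0.96 -0.67  1.69  0.86  0.7   1.22] t 14.55 open 0.0
```

It's firm at 10 N. I'll back away and verify.

>>> carry_out(motion=[1,0,0,0,0,0,3,0,0,0,0,0,5,0,0,0,0,0,4,0,-3,0,0,0,0,0,-5,0,0,0,0,0,-5,0,0,0,0,0,0,0,0,0])

```text
clock: 15.42
tool_pos: [0.4754, -0.2057, 0.2695]
eef_rot: [-0.075, 0.996, 0.001, 0.054]
contact_force: [0.0, -0.1, -0.8]
opening: 0.006
```

Run:
```python
from h import *
rel(-.15,0,.2,.1)
c,s=np.cos(YAW),np.sin(YAW)
for n in('top','side'):
    p=shot(n); save(p,n+'5'); w=world(p); w0=np.load(n+'_w.npy')
    d=w[...,:2]-O; b=np.stack([d@[c,s],d@[-s,c],w[...,2]],-1)
    h=cv2.cvtColor(p['frame'],cv2.COLOR_RGB2HSV)
    m=(h[...,1]<60)&(h[...,2]>90)&(abs(b[...,1])<.085)&(b[...,0]<.02)&(b[...,0]>-.06)&(b[...,2]>.068)
    q=b[m]; print(n,'white',m.sum(),np.percentile(q,[2,50,98],axis=0).round(3).tolist() if m.any() else '', np.polyfit(q[:,2]-.118,q[:,0],1).round(3) if m.sum()>5 else '')
    m=(h[...,0]>95)&(h[...,0]<130)&(h[...,1]>110)&(b[...,2]>.03)&(b[...,2]<.08)&(b[...,0]<.02)&(b[...,0]>-.1)&(abs(b[...,1])<.06)
    print('blue x',np.percentile(b[m][:,0],[2,98]).round(4))
    for t in("tray_empty_pull","flap_empty","cream","sample","cleaner"):
        for k in finder.masks_of(p,t)[:1]:
            z=w[k["pixels"]]; print(n,t,round(k['p'],2),np.nanmedian(z,0).round(3),np.round(k['extent'],0))
a=cv2.imread('pics/side5.png')[120:380,180:400]; cv2.imwrite('pics/s5c.png',cv2.resize(a,(508,600),interpolation=cv2.INTER_CUBIC))
```

```text
shift cm [0.25 0.12 0.56] turn [-0.007  0.007  0.004] tip(box mm) [-147.6   -1.6  205.9] F [ 0.  -0.1 -0.8] q [ 0.83  0.68 -0.8   1.98  0.74  0.68  1.31] t 15.43 open 0.01
top white 266 [[-0.003, -0.081, 0.082], [-0.001, 0.002, 0.116], [0.006, 0.082, 0.124]] [0.128 0.001]
blue x [-0.0273 -0.001 ]
top tray_empty_pull 0.98 [0.59  0.214 0.013] [191. 162. 247. 202.]
top flap_empty 0.56 [0.625 0.195 0.135] [192. 151. 251. 170.]
top cream 0.56 [0.443 0.003 0.059] [266. 219. 280. 237.]
top cleaner 0.98 [0.577 0.592 0.096] [ 92. 154. 121. 176.]
side white 338 [[-0.006, -0.082, 0.076], [-0.004, -0.003, 0.108], [0.006, 0.081, 0.122]] [ 0.09  -0.001]
blue x [-0.0314  0.0002]
side flap_empty 0.51 [0.628 0.26  0.143] [251. 146. 260. 158.]
side cream 0.79 [ 0.442 -0.012  0.046] [230. 220. 249. 241.]
side sample 0.88 [ 0.477 -0.478  0.06 ] [274. 302. 336. 375.]
side cleaner 0.71 [0.578 0.585 0.074] [212. 109. 226. 137.]
```

View pics/s5c.png

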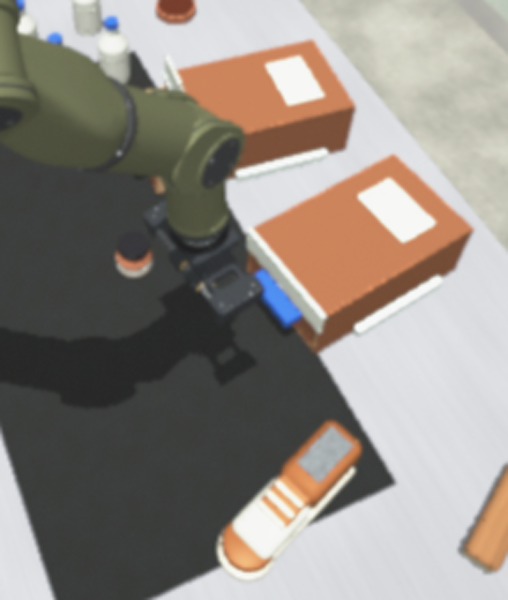

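The side view shows the flap hanging down the front at about (290,280), the blue block flush in front, and the jar and shoe unmoved. The slope fit includes the flap's top edge, so I'll refit the face alone against the box's true front direction.

Run:
```python
from h import *
c,s=np.cos(YAW),np.sin(YAW)
for n in('top','side'):
    p=shot(n); w=world(p); d=w[...,:2]-O; b=np.stack([d@[c,s],d@[-s,c],w[...,2]],-1)
    h=cv2.cvtColor(p['frame'],cv2.COLOR_RGB2HSV)
    m=(h[...,1]<60)&(h[...,2]>70)&(abs(b[...,1])<.09)&(b[...,0]<.003)&(b[...,0]>-.06)&(b[...,2]>.068)&(b[...,2]<.114)
    q=b[m]; A=np.c_[q[:,2]-.118,q[:,1],np.ones(len(q))]
    print(n,m.sum(),np.linalg.lstsq(A,q[:,0],rcond=None)[0].round(3),np.percentile(q[:,2],[1,99]).round(3))
    for k in finder.masks_of(p,'cleaner')[:4]: print(np.nanmedian(w[k['pixels']],0).round(3),round(k['p'],2))
```

```text
top 125 [-0.007 -0.003 -0.002] [0.08  0.113]
[0.574 0.429 0.1  ] 0.79
[0.578 0.592 0.097] 0.64
[0.431 0.553 0.098] 0.63
[0.461 0.425 0.101] 0.55
side 217 [-0.004 -0.003 -0.004] [0.073 0.114]
[0.577 0.421 0.086] 0.84
[0.578 0.585 0.076] 0.58
```

The face's slope is under 0.01 rad, so the flap is flat. The bottles, jar, shoe and empty box are unmoved.

```bash
python3 -c "
from h import *
print(workorder.finish_job())"
```

```text
the job is handed in; nothing more can be done
None
```

The shoebox with the shoes is closed, and I handed the job in at about 16 s of the 54 s allowed. The hand-in reports no verdict.

**What I did:** With shut fingertips I pushed the blue block until the tray met its hard stop, at about 8 N. I then swung the flap forward from behind and pressed it against the front, at about 10 N. Both are well under the 40 N limit. The gripper ended clear of everything.

**Last checks:**
- **Tray:** the front of the block measures about 30 mm ahead of the box front, and it should be 32 mm with the tray home. That agrees within the cameras' accuracy.
- **Flap:** its face is within 0.01 rad of flat. An earlier fit gave about 0.1 rad, but it included the flap's top edge, so I refitted the face alone.
- **Jar and loose shoe:** within 1 mm in the camera that saw each best. The side view's middle of the jar shifted several mm, because the arm partly hid it.
- **Empty box's tray:** about 1 mm from its first reading.
- **Empty box's flap:** about the same in x. Its visible middle differed by about 11 mm in y between the top views; I put this down to a slightly different mask, but did not settle it with a separate measurement. The arm never went near it.
- **Bottle:** of the bottles near (0.43, 0.55) and (0.46, 0.42), either of which could be the one meant, both read within 1 mm of the start readings. I took the start reading of the second from the side camera, so only the first is a like-for-like check.

**Hitch:** the first descent stopped short near a wrist joint limit with the tool tilted forward, so I reduced the tilt and carried on.

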